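Load a filter disc into the free slot of a filter rack

TASK

Bring the blue lift platform (it has a black knob to move it by) to the height of the one empty slot of the rack beside it, and slide the green filter disc off the platform into that slot until it is fully home against the rear stops. Then bring the empty platform all the way down again and let go. Leave the white discs where they are, and do not knock over or shift the other things on the bench.

Things in the scene. Friction and masses are not known exactly. Their poses are not given: they have to be found in the camera images.
- disc_c (a point): the green filter disc, 110 mm diameter, 8 mm thick, 90 g, perforated face; the point is its centre, half-way up. It starts flat on the lift platform and is to be pushed by its rim
- knob (a point): black knob, 32 mm diameter, 24 mm tall, on an 18 mm steel stem that stands on an arm of the blue lift platform; the point is the knob's centre, 72 mm above the platform's surface; the knob is 145 mm from the platform's middle towards the loader's +x. It rises and sinks with the platform. Room all round it for fingers to close along the loader's x
- lift_top (a point): blue lift platform, 124 mm wide across x and 128 mm long in y; the point is on its upper surface, 68 mm behind (-y) its edge at the rack and 60 mm ahead of its rear edge; axes as for the slots. Two side rails, inner faces 115 mm apart and 10 mm high, guide the disc; it is open at the rear (-y) and at the rack end
- lift (a joint): height of the lift platform above its lowest position, in m, 0 to 0.100; at 0 its surface is 45 to 62 mm above the bench (the bottom stop differs from run to run), below all slots; it starts there. It slides stiffly on vertical rods and stays where it is left: about 14 N to raise it, 6 N to lower it; about 25 N s/m of damping
- slot1 (a point): the lowest slot of the loading rack: centre of a disc lying fully home in it. Slot axes: +y is the direction in which a disc is pushed in, z up. The ledge a disc rests on is 4 mm below this point
- slot2 (a point): the middle slot of the loading rack: centre of a disc lying fully home in it. Slot axes: +y is the direction in which a disc is pushed in, z up. The ledge a disc rests on is 4 mm below this point
- slot3 (a point): the top slot of the loading rack: centre of a disc lying fully home in it. Slot axes: +y is the direction in which a disc is pushed in, z up. The ledge a disc rests on is 4 mm below this point
- loader: the loader: grey base with the rack (dark posts, aluminium ledges) and the lift; origin on the bench under y = 0, slots at y = +100 mm, lift_top at y = -30 mm (130 mm short of home). Slots are 24 mm apart, 19 mm clear height over two side ledges, open in the middle and above; ledges 85, 109, 133 mm above the bench; rack 144 mm tall, rear stops 148 mm
- slot_mouth (a point): top slot's mouth, on its ledge level, 60 mm (-y) short of the slot point. The disc enters any slot if the platform's surface stands 0 to 10 mm above its ledges, best 4 mm. A disc that is home still sticks out of the rack: its rim lies 7 mm beyond the platform's edge, so the empty platform passes it
- white1_c (a point): white filter disc at the lowest level, same size as the green one; its centre. It lies either in the loading rack's lowest slot or in the separate drying rack (same shape and heights, to the robot's left); leave it
- white2_c (a point): the same, at the middle level
- white3_c (a point): the same, at the top level. Exactly one of the three white discs lies in the drying rack: its level is the empty slot of the loading rack
- jar_c (a point): closed amber jar with white cap, 70 mm diameter, 100 mm tall, on the bench to the robot's right; its middle. A bystander
- flask_c (a point): white bottle with red cap, 60 mm diameter, 130 mm tall, to the right; its middle. A bystander
- cup_c (a point): white sample cup, 64 mm wide, 60 mm tall, to the right; its middle. A bystander
- tublid_c (a point): flat white tub lid, 150 mm diameter, 18 mm thick, to the left; its middle. A bystander
Not all that is in view belongs to the job. What is shaped like the part that bears white3_c but brown or yellow is not meant.

How it is judged:
On the way:
1. the green disc lies fully home in the empty slot (((horizontal distance between disc_c and slot1 below 0.007 m and z of disc_c in the frame of slot1 between -0.004 and 0.004 m) or (horizontal distance between disc_c and slot2 below 0.007 m and z of disc_c in the frame of slot2 between -0.004 and 0.004 m) or (horizontal distance between disc_c and slot3 below 0.007 m and z of disc_c in the frame of slot3 between -0.004 and 0.004 m))), for 0.2 s.
At the end, for the whole second after the job is handed in: the green disc lies flat and at rest in the empty slot, its centre within 7 mm of fully home and within 4 mm in height; the lift platform is within 6 mm of its lowest position; each white disc is within 10 mm of where it was (((horizontal distance between disc_c and slot1 below 0.007 m and z of disc_c in the frame of slot1 between -0.004 and 0.004 m) or (horizontal distance between disc_c and slot2 below 0.007 m and z of disc_c in the frame of slot2 between -0.004 and 0.004 m) or (horizontal distance between disc_c and slot3 below 0.007 m and z of disc_c in the frame of slot3 between -0.004 and 0.004 m)) and angle between disc_c's own z axis and vertical below 0.06 rad and linear speed of disc below 0.02 m/s and value of joint lift below 0.006 m and distance of each of white1_c, white2_c, white3_c from where it was at the start of the episode below 0.01 m); the robot touches nothing.
It fails at once if a white disc is shifted by more than 20 mm (distance of any of white1_c, white2_c, white3_c from where it was at the start of the episode above 0.02 m).
It fails at once if a bystander is shifted by more than 30 mm or knocked over (distance of any of jar_c, flask_c, cup_c, tublid_c from where it was at the start of the episode above 0.03 m or angle between any of jar_c, flask_c, cup_c's own z axis and vertical above 0.5 rad).
It also fails if it takes over 59 s, if anything falls off the work surface, if the arm or the gripper's body presses on something with over 40 N, if the wrist force passes 120 N, or if a joint passes its speed limit or range.

ROBOT

A 6-joint arm with a two-finger parallel gripper is mounted at the origin on the work surface. World frame = base frame: x ahead of the robot, y to its left, z up, the work surface at z = 0. Lengths are in m, angles in rad, forces in N, time in s.
With the tool pointing down it reaches from about 0.35 to 0.925 m from the base axis. Payload 6.4 kg.
Tool frame: the origin (TCP) lies on the mounting face of the last link; the fingertips stand 173 mm ahead of it and the grasp point (between the pads) lies 155 mm ahead of it (env.finger_overhang is the z of the fingertips in the tool frame, in m); z points along the fingers, y is the direction in which the jaws open and shut (so a half turn about z gives the same grasp; the last joint's range is limited). The gripper opens to 85 mm and grips with 20 to 120 N. Pads are 22 mm wide; open, the fingers measure 114 mm over their backs; the gripper's body (76 mm by 85 mm) begins 54 mm behind the grasp point. The pads swing forward as they close: fully open they stand 13 mm farther back than shut.
Start: joints at [-1.284, 0.245, 1.558, -0, 1.339, -0.174], TCP at [0.289, -0.582, 0.405] pointing down, gripper open.
Joint ranges: [-3.13, 3.13], [-1.02, 2.26], [0.13, 2.54], [-0.95, 4.09], [0.21, 2.88], [-2.74, 2.74]. Speed limits (rad/s): [2.57, 2.57, 3.14, 3.14, 3.14, 3.14].

INTERFACE

Orientations are given as a 3x3 rotation matrix whose columns are the frame's x, y, z axes.
In Python, from bench import get_obs, imaging, ticket, env gives the robot as it stands. The module is installed in compiled form; this text tells all that it offers.
- The arm moves only by the tool carry_out, never from a script. Its argument "moves" is a list of rows, each a list of 5 numbers: the shift along the tool's x, y, z each as a share of 0.4 m, from -1 to 1, then the turn about the tool's z as a share of 1.5 rad, from -1 to 1, then the opening, from 0 (shut) to 1 (fully open). A call has 1 to 10 rows; each row is the pose to reach, as a shift and turn from the pose commanded when the call began, along the tool's axes at that moment; what a row does not reach only later rows make up. A row lasts 1/10 s, in which the tool goes at most 50 mm and 8.59 degrees, less where a joint would pass 70% of its speed; a pose out of reach is approached as far as the arm can. A call with a number of a shift or a turn outside -1 to 1 is refused whole. A call with a gripper value outside its range is refused whole. The fingers move at their own pace and stop on an object; "squeeze" is the grip in N (left out, the last holds). Time passes only in rows, so rows that repeat a pose let the fingers close. It gives the time, the measured TCP pose, the force and the opening at its end, in the units of the state.
- get_obs(): the state, without advancing time (a new reading comes with each control period).
- imaging.camera(name): name is "side" or "top"; returns (picture, depth): 420x560x3 uint8, red, green, blue; 420x560 float32, m along the optical axis (not along the pixel's ray), 0 where there is no reading.
- imaging.get_calibration(name): a dict with "mtx" (3x3 intrinsics, pixels), "R" (3x3) and "t" (3): a world point X has camera coordinates R X + t. Camera axes: x right, y down, z forward; pixel columns grow to the right and rows downward; lengths in m; the calibration is good to about 2 mm. A picture is of the moment at which its call begins. get_calibration takes no time and is no camera call.
- ticket.sign_off(): hands the job in, once; it reports no verdict.
The state is a dict: "t": time; "joint_pos": joint angles; "qd": joint speeds; "effort": joint torques, N m; "eef_pos": TCP position; "ee_rot": TCP orientation; "contact_force": force on the tool from outside, world axes, zero at the start; "wrist_torque": the same for the moment, N m; "gripper_width": opening from 0.0 (shut) to 1.0 (fully open).
Only numpy, scipy, OpenCV 4.12 (cv2) and the standard library are available. Lean on these libraries where they do the work, as an engineer would, in place of code of your own. Each camera call takes 0.05 s, during which the arm holds its last target. There are 200 camera calls.

## Working session

There is one attempt and no reset: what is moved stays moved. The work goes in short steps, Python scripts to look and compute and a tool call to move; the robot and the scene stay as the last step left them, time stands still between calls to the robot, and variables do not carry over. Pictures are saved under pics/ and viewed, about 8 in all and at most 12, crops included, and the job is handed in when it is done.

Besides the shell and the picture viewer there is one more tool, called by a JSON object that holds its "name" and its "arguments", one argument or row to a line. carry_out: Moves the arm, as the interface text tells. Its arguments: {"type":"object","properties":{"moves":{"type":"array"},"squeeze":{"type":"number"}},"required":["moves"]}

```bash
mkdir -p pics; cat > h.py <<'E'
import numpy as np,cv2
from bench import get_obs,imaging,ticket,env
def shot(n,f):
    p,d=imaging.camera(n); cv2.imwrite('pics/'+f+'.png',p[:,:,::-1]); np.savez('pics/'+f+'.npz',p=p,d=d); return p,d
def world(n,d):
    c=imaging.get_calibration(n); v,u=np.mgrid[:d.shape[0],:d.shape[1]]
    X=np.stack([u,v,np.ones_like(u)],-1)@np.linalg.inv(c['mtx']).T*d[...,None]
    W=(X-c['t'])@c['R']; W[d==0]=np.nan; return W
E
python3 - <<'E'
from h import *
for n in('side','top'):
    shot(n,n+'0'); c=imaging.get_calibration(n); print(n,c['mtx'],-c['R'].T@c['t'],c['R'])
o=get_obs();print(o)
E
```

```text
side [[487.85113188   0.         276.08461675]
 [  0.         487.85113188 206.80451744]
 [  0.           0.           1.        ]] [ 0.42290494 -1.173077    0.99161329] [[ 0.99740542 -0.07125768 -0.01023602]
 [-0.05132098 -0.60411285 -0.7952445 ]
 [ 0.05048357  0.7937065  -0.60620245]]
top [[517.23194771   0.         277.29903402]
 [  0.         517.23194771 215.46347989]
 [  0.           0.           1.        ]] [ 0.24639755 -0.02352641  1.44524232] [[-0.01141227 -0.99980054 -0.01639034]
 [-0.98351297  0.0141818  -0.18028063]
 [ 0.18047712  0.0140627  -0.98347865]]
{'t': 0.1, 'joint_pos': array([-1.28408949e+00,  2.45760714e-01,  1.55891283e+00, -2.34223363e-05,
        1.33872822e+00, -1.74055781e-01]), 'qd': array([-0.00169683, -0.00082873, -0.00234724,  0.00096125, -0.00114131,
       -0.00109573]), 'effort': array([ 3.84482619e-04, -4.30671608e+01, -3.27128470e+01, -1.80678267e-04,
        2.84554633e-03,  5.46104218e-06]), 'eef_pos': array([ 0.28897983, -0.58199617,  0.40366857]), 'ee_rot': array([[ 8.95711349e-01,  4.44635687e-01, -5.33469277e-04],
       [ 4.44635912e-01, -8.95709728e-01,  1.72880979e-03],
       [ 2.90856910e-04, -1.78571415e-03, -9.99998363e-01]]), 'contact_force': array([ 0.63447094, -0.23496488,  0.04887744]), 'wrist_torque': array([-0.00244352, -0.0218269 ,  0.02559929]), 'gripper_width': 1.0006171583164103}
```

View pics/side0.png

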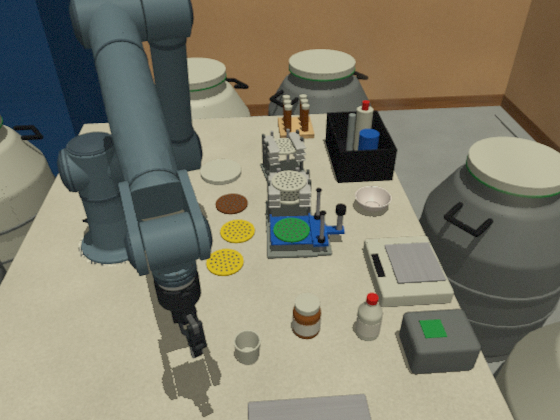

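View pics/top0.png

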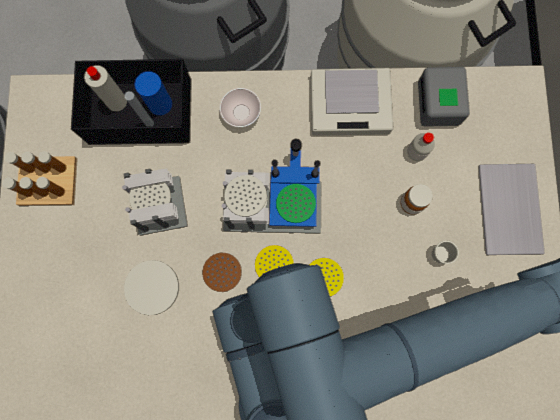

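The side view shows the green disc at (291,230), the knob at (340,211), the loading rack at (289,185) and the drying rack at (283,147). In the top view they are at (296,203), (296,146), (245,196) and (152,198). Next I measure positions from depth.

```bash
python3 - <<'E'
from h import *
for n in('top','side'):
    z=np.load(f'pics/{n}0.npz');p=z['p'].astype(int);W=world(n,z['d']);r,g,b=p[...,0],p[...,1],p[...,2]
    v,u=np.mgrid[:420,:560]
    near=(np.nan_to_num(W[...,0])>.35)&(np.nan_to_num(W[...,0])<.75)&(np.nan_to_num(W[...,1])>-.3)&(np.nan_to_num(W[...,1])<.5)&(W[...,2]>.02)
    box={'top':(slice(120,240),slice(220,325)),'side':(slice(165,260),slice(255,350))}[n]
    m0=np.zeros((420,560),bool);m0[box]=1
    for k,m in dict(green=(g>r+40)&(g>b+30),blue=(b>r+60)&(b>g+40),).items():
        m=m&m0&near; q=W[m]; cnt,_=cv2.findContours(m.astype('uint8'),0,1)
        c=max(cnt,key=cv2.contourArea); print(n,k,m.sum(),'med',np.nanmedian(q,0).round(4),'mean',q.mean(0).round(4),'min',np.percentile(q,1,0).round(3),'max',np.percentile(q,99,0).round(3), cv2.minAreaRect(c))
    # knob
    kb={'top':(slice(138,153),slice(287,305)),'side':(slice(203,219),slice(332,349))}[n]
    q=W[kb].reshape(-1,3);c=p[kb].reshape(-1,3);m=(c.max(1)<60)&(q[:,2]>.08); print('knob',m.sum(),np.nanmean(q[m],0).round(4),q[m].min(0).round(3),q[m].max(0).round(3))
    for nm,bx in (('rackwhite',{'top':(slice(180,212),slice(230,262)),'side':(slice(172,190),slice(275,303))}[n]),('dry',{'top':(slice(183,212),slice(135,170)),'side':(slice(138,153),slice(270,298))}[n])):
        q=W[bx].reshape(-1,3);c=p[bx].reshape(-1,3);m=c.min(1)>140;q=q[m]
        print(nm,np.nanmean(q,0).round(3),np.histogram(q[:,2],bins=np.arange(0,.17,.008)))
E
```

```text
top green 1062 med [ 0.5358 -0.0548  0.0536] mean [ 0.5361 -0.0543  0.0538] min [ 0.486 -0.105  0.047] max [ 0.587 -0.003  0.061] ((295.7500305175781, 202.75), (37.47665786743164, 38.18376159667969), 45.0)
top blue 1489 med [ 0.5949 -0.0437  0.0465] mean [ 0.5775 -0.0444  0.0473] min [ 0.474 -0.115  0.039] max [0.675 0.016 0.06 ] ((294.6056823730469, 188.06982421875), (48.2153205871582, 75.75452423095703), 2.4895529747009277)
knob 106 [ 0.6775 -0.0553  0.1277] [ 0.665 -0.067  0.11 ] [ 0.694 -0.043  0.138]
rackwhite [0.54  0.077 0.14 ] (array([  0,   0,   0,   0,   0,   0,   0,   0,   0,   0,   0,   0,   0,
         0,   0,   0,  52, 727,  84,   0,   0]), array([0.   , 0.008, 0.016, 0.024, 0.032, 0.04 , 0.048, 0.056, 0.064,
       0.072, 0.08 , 0.088, 0.096, 0.104, 0.112, 0.12 , 0.128, 0.136,
       0.144, 0.152, 0.16 , 0.168]))
dry [0.54  0.324 0.121] (array([  0,   0,   0,   0,   0,   0,   0,   0,   0,   0,   0,   0,   0,
        40, 463,  78, 209,  21,   0,   0,   0]), array([0.   , 0.008, 0.016, 0.024, 0.032, 0.04 , 0.048, 0.056, 0.064,
       0.072, 0.08 , 0.088, 0.096, 0.104, 0.
[... 423 characters left out ...]
8] [ 0.668 -0.075  0.1  ] [ 0.695 -0.046  0.136]
rackwhite [0.542 0.072 0.141] (array([  0,   0,   0,   0,   0,   0,   0,   0,   0,   0,   0,   0,   0,
         0,   0,   0,  11, 356,  30,   0,   0]), array([0.   , 0.008, 0.016, 0.024, 0.032, 0.04 , 0.048, 0.056, 0.064,
       0.072, 0.08 , 0.088, 0.096, 0.104, 0.112, 0.12 , 0.128, 0.136,
       0.144, 0.152, 0.16 , 0.168]))
dry [0.542 0.323 0.123] (array([  0,   0,   0,   0,   0,   0,   0,   0,   0,   0,   0,   0,   0,
         1, 151,  23, 133,  12,   0,   0,   0]), array([0.   , 0.008, 0.016, 0.024, 0.032, 0.04 , 0.048, 0.056, 0.064,
       0.072, 0.08 , 0.088, 0.096, 0.104, 0.112, 0.12 , 0.128, 0.136,
       0.144, 0.152, 0.16 , 0.168]))
```

```bash
python3 - <<'E'
import cv2
a=cv2.imread('pics/side0.png')[120:270,230:390];b=cv2.imread('pics/top0.png')[130:245,115:335]
a=cv2.resize(a,None,fx=3.6,fy=3.6,interpolation=2);b=cv2.resize(b,None,fx=3.6,fy=3.6,interpolation=2)
cv2.imwrite('pics/ca.png',a);cv2.imwrite('pics/cb.png',b)
E
```

```text
(no output)
```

View pics/ca.png

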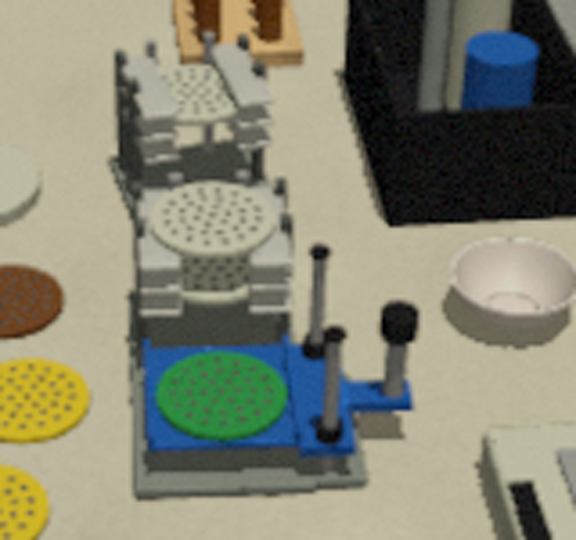

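The crop shows loading-rack discs at the top level and below the mid ledge. The drying disc measures about 0.117 m on top, so the empty slot is the middle one. Now I refine the loader pose by casting ellipse centres onto planes, and check the rod heights.

```bash
cat >> h.py <<'E'
def cast(n,uv,z):
    c=imaging.get_calibration(n);r=c['R'].T@np.linalg.inv(c['mtx'])@[uv[0],uv[1],1];o=-c['R'].T@c['t'];return o+r*(z-o[2])/r[2]
def green(n,p,box=None):
    p=p.astype(int);m=(p[...,1]>p[...,0]+30)&(p[...,1]>p[...,2]+20)
    m[:, 380:]=0
    m=cv2.morphologyEx(m.astype('uint8'),cv2.MORPH_CLOSE,np.ones((3,3)));c=max(cv2.findContours(m,0,1)[0],key=cv2.contourArea);return cv2.fitEllipse(c)
E
python3 - <<'E'
from h import *
for n in('top','side'):
    z=np.load(f'pics/{n}0.npz');p=z['p'].astype(int);d=z['d'];W=world(n,d)
    e=green(n,p);print(n,e,cast(n,e[0],.054).round(4))
    # rack white disc by depth plane .141
    m=(abs(W[...,2]-.141)<.008)&(abs(W[...,0]-.54)<.08)&(abs(W[...,1]-.08)<.09)&(p.min(-1)>120)
    q=W[m];print('rackdisc',m.sum(),q.mean(0).round(4),np.percentile(q,[1,99],0).round(3))
    m=(p.max(-1)<70)&(W[...,2]>.1)&(abs(W[...,0]-.68)<.03)&(abs(W[...,1]+.06)<.04)
    vu=np.argwhere(m);q=W[m];print('knob',m.sum(),vu.min(0),vu.max(0),q.mean(0).round(4),'zmax',np.percentile(q[:,2],95))
    t=W[m&(W[...,2]>.125)];print(' knob top',t.mean(0).round(4))
    m=(W[...,2]>.1)&(abs(W[...,0]-.62)<.04)&(W[...,1]<.015)&(W[...,1]>-.13)
    q=W[m];
    for s in(q[:,1]>-.05,q[:,1]<=-.05):
        print('rod',s.sum(),q[s].mean(0).round(3) if s.any() else '',q[s][:,2].max().round(3) if s.any() else '')
    m=(abs(W[...,0]-.54)<.09)&(abs(W[...,1]+.06)<.09)&(W[...,2]>.03)&(W[...,2]<.07)&(p[...,2]>p[...,0]+60)&(p[...,2]>p[...,1]+40)
    c=cv2.minAreaRect(np.argwhere(m)[:,::-1].astype(np.float32));print('blue z hist',np.percentile(W[m][:,2],[10,25,50,75,90]).round(4))
E
```

```text
top ((295.5455322265625, 202.888671875), (37.714881896972656, 38.60869216918945), 91.29390716552734) [ 0.5361 -0.0541  0.054 ]
rackdisc 1539 [0.54   0.0782 0.1398] [[0.479 0.025 0.133]
 [0.602 0.131 0.147]]
knob 109 [139 291] [151 300] [ 0.6777 -0.0551  0.1276] zmax 0.1343768842705765
 knob top [ 0.6796 -0.0558  0.1298]
rod 57 [0.622 0.001 0.142] 0.157
rod 59 [ 0.618 -0.109  0.142] 0.157
blue z hist [0.0426 0.0444 0.0467 0.0495 0.055 ]
side ((291.06805419921875, 229.5790252685547), (23.426151275634766, 35.318050384521484), 90.54560852050781) [ 0.5376 -0.0611  0.054 ]
rackdisc 668 [0.5434 0.0713 0.1401] [[0.482 0.022 0.133]
 [0.603 0.128 0.146]]
knob 100 [204 336] [215 345] [ 0.6806 -0.0653  0.1237] zmax 0.13285307260613452
 knob top [ 0.6819 -0.0623  0.1298]
rod 73 [ 0.625 -0.003  0.134] 0.157
rod 83 [ 0.621 -0.113  0.135] 0.157
blue z hist [0.0435 0.0448 0.0467 0.0488 0.0553]
```

View pics/cb.png

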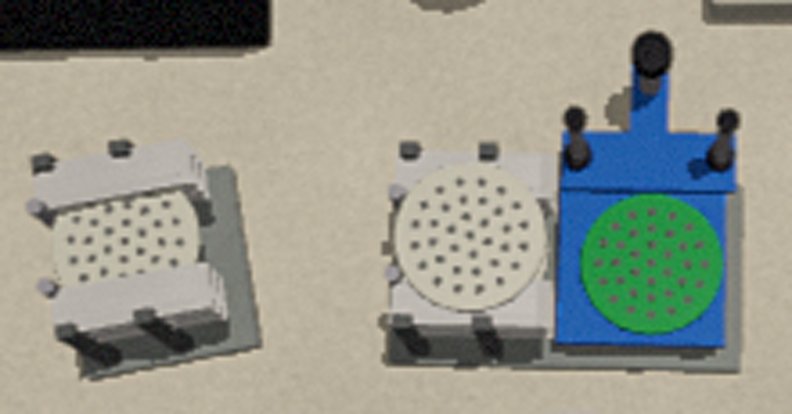

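The middle slot is confirmed empty and the loader yaw is about −2°. The knob is at about (0.6805, −0.059). I move above it.

{"name": "carry_out", "arguments": {
  "moves": [
    [0.875,-0.44,0,-0.717,1],
    [0.875,-0.44,0,-0.717,1],
    [0.875,-0.44,0,-0.717,1],
    [0.875,-0.44,0,-0.717,1],
    [0.875,-0.44,0,-0.717,1],
    [0.875,-0.44,0,-0.717,1],
    [0.875,-0.44,0,-0.717,1],
    [0.875,-0.44,0,-0.717,1],
    [0.875,-0.44,0,-0.717,1],
    [0.875,-0.44,0,-0.717,1]
  ],
  "squeeze": 80
}}

```text
t: 1.1
eef_pos: [0.5246, -0.2682, 0.4042]
ee_rot: [[0.033, 0.999, -0.001], [0.999, -0.033, 0.0], [0.0, -0.001, -1.0]]
contact_force: [-0.1, 0.4, 1.1]
gripper_width: 0.999
```

{"name": "carry_out", "arguments": {
  "moves": [
    [0.535,0.372,0,0,1],
    [0.535,0.372,0,0,1],
    [0.535,0.372,0,0,1],
    [0.535,0.372,0,0,1],
    [0.535,0.372,0,0,1],
    [0.535,0.372,0,0,1],
    [0.535,0.372,0.1,0,1],
    [0.535,0.372,0.1,0,1]
  ]
}}

```text
t: 1.9
eef_pos: [0.6787, -0.0612, 0.3584]
ee_rot: [[0.036, 0.999, -0.011], [0.999, -0.036, 0.002], [0.002, -0.011, -1.0]]
contact_force: [-0.7, 0.8, -1.8]
gripper_width: 1.0
```

```bash
python3 - <<'E'
from h import *
p,d=shot('side','side1');print(get_obs()['eef_pos'])
p2,d2=shot('top','top1')
cv2.imwrite('pics/c1.png',np.hstack([cv2.resize(p[90:270,240:400],None,fx=2.4,fy=2.4)[:,:,::-1],cv2.resize(p2[90:270,200:360],None,fx=2.4,fy=2.4)[:,:,::-1]]))
E
```

```text
[ 0.67916008 -0.06155944  0.36106225]
```

View pics/c1.png

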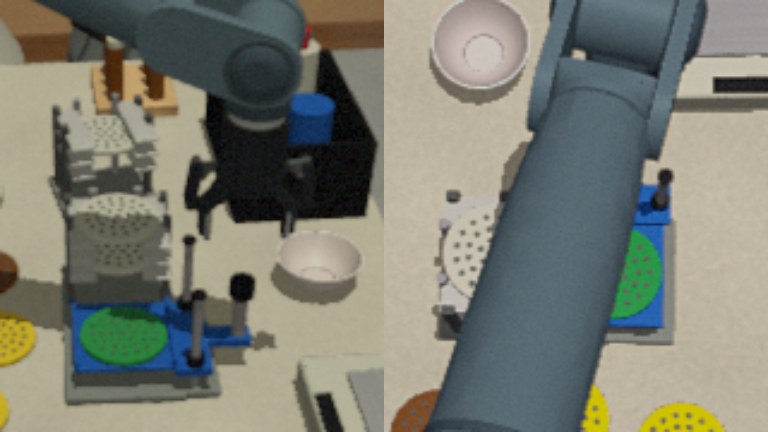

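The side crop shows the open fingers straddling the knob (fingers at 205 and 290, knob at 242). I descend, close and hold.

{"name": "carry_out", "arguments": {
  "moves": [
    [0,0,0.1,0,1],
    [0,0,0.2,0,1],
    [0,0,0.23,0,1],
    [0,0,0.23,0,1],
    [0,0,0.23,0,0],
    [0,0,0.23,0,0],
    [0,0,0.23,0,0],
    [0,0,0.23,0,0],
    [0,0,0.23,0,0],
    [0,0,0.23,0,0]
  ],
  "squeeze": 80
}}

```text
t: 3.0
eef_pos: [0.6802, -0.0603, 0.2749]
ee_rot: [[0.034, 0.999, -0.002], [0.999, -0.034, -0.001], [-0.001, -0.002, -1.0]]
contact_force: [-8.2, 0.1, 9.0]
gripper_width: 0.348
```

{"name": "carry_out", "arguments": {
  "moves": [
    [0,0,-0.03,0,0],
    [0,0,-0.06,0,0],
    [0,0,-0.09,0,0],
    [0,0,-0.12,0,0],
    [0,0,-0.15,0,0],
    [0,0,-0.166,0,0],
    [0,0,-0.166,0,0],
    [0,0,-0.166,0,0]
  ]
}}

```text
t: 3.8
eef_pos: [0.68, -0.0603, 0.3379]
ee_rot: [[0.035, 0.999, -0.001], [0.999, -0.035, -0.0], [-0.0, -0.001, -1.0]]
contact_force: [1.0, -2.4, -10.7]
gripper_width: 0.354
```

```bash
cat > m.py <<'E'
from h import *
import sys
def meas(f):
    p,d=shot('side',f);W=world('side',d);q=p.astype(int);o=get_obs();print(o['eef_pos'].round(4),o['contact_force'].round(1),o['t'])
    m=(q[...,1]>q[...,0]+30)&(q[...,1]>q[...,2]+20)&(abs(W[...,0]-.537)<.08)&(W[...,2]>.03)&(W[...,1]<.16)&(W[...,1]>-.14)
    w=W[m];print('green',m.sum(),np.median(w,0).round(4),w.mean(0).round(4),np.percentile(w,[2,98],0).round(3).tolist())
    z=w[:,2].mean()
    if m.sum()>300: print('ell',cast('side',green('side',p)[0],z).round(4))
    m=(q[...,2]>q[...,0]+60)&(q[...,2]>q[...,1]+40)&(abs(W[...,0]-.57)<.13)&(abs(W[...,1]+.06)<.09)&(W[...,2]>.03)
    print('blue',m.sum(),np.percentile(W[m][:,2],[10,25,50,75,90]).round(4))
    return p
E
python3 -c "
from m import *
p=meas('side2');cv2.imwrite('pics/c2.png',cv2.resize(p[110:270,220:400],None,fx=3.6,fy=3.6)[:,:,::-1])"
```

```text
[ 0.6801 -0.0603  0.3379] [  1.4  -2.7 -11.7] 3.85
green 666 [ 0.5362 -0.064   0.1167] [ 0.537  -0.0626  0.1173] [[0.489, -0.108, 0.112], [0.585, -0.01, 0.121]]
ell [ 0.5368 -0.0629  0.1173]
blue 519 [0.1059 0.1077 0.1092 0.1113 0.1186]
```

View pics/c2.png

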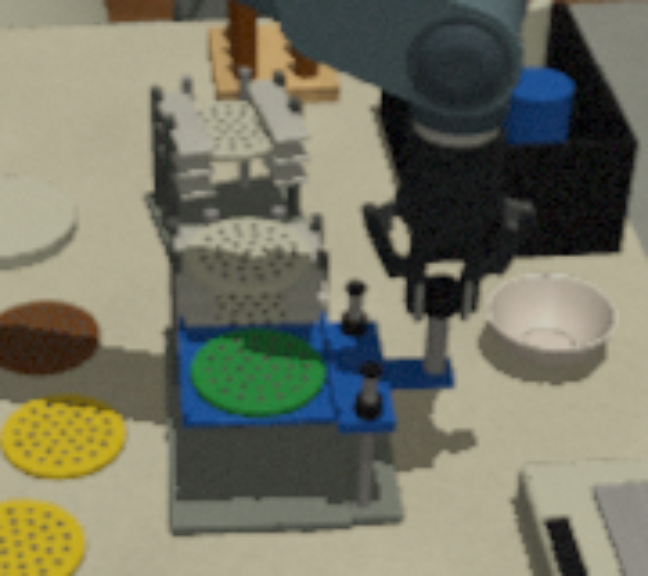

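The disc top measures 0.1173, so the surface is about 0.109. I raise it about 4 mm more.

{"name": "carry_out", "arguments": {
  "moves": [
    [0,0,-0.012,0,0],
    [0,0,-0.012,0,0],
    [0,0,-0.012,0,0]
  ]
}}

```text
t: 4.15
eef_pos: [0.6801, -0.0603, 0.3429]
ee_rot: [[0.035, 0.999, -0.002], [0.999, -0.035, -0.0], [-0.0, -0.002, -1.0]]
contact_force: [2.3, -3.6, -13.9]
gripper_width: 0.352
```

```bash
python3 -c "
from m import *
p=meas('side3');meas('side3b')"
```

```text
[ 0.6801 -0.0603  0.3429] [  2.2  -3.4 -13.1] 4.2
green 676 [ 0.5358 -0.0624  0.1218] [ 0.5366 -0.0621  0.1222] [[0.489, -0.108, 0.116], [0.586, -0.012, 0.126]]
ell [ 0.5369 -0.0628  0.1222]
blue 516 [0.111  0.1126 0.1142 0.1164 0.1237]
[ 0.6801 -0.0603  0.3429] [  2.1  -3.5 -13.1] 4.25
green 675 [ 0.5357 -0.0628  0.1218] [ 0.5365 -0.0623  0.1222] [[0.489, -0.107, 0.117], [0.586, -0.01, 0.126]]
ell [ 0.5368 -0.0627  0.1222]
blue 525 [0.1107 0.1125 0.1144 0.1166 0.1236]
```

Surface ≈ 0.114, which is 5 mm above the ledge and fine. I release, rise, and move behind the disc with the fingers shut.

{"name": "carry_out", "arguments": {
  "moves": [
    [0,0,0,0,1],
    [0,0,0,0,1],
    [0,0,0,0,1],
    [0,0,-0.08,0,1],
    [0,0,-0.165,0,1],
    [-0.08,-0.12,-0.165,0,0.5],
    [-0.16,-0.24,-0.165,0,0],
    [-0.238,-0.357,-0.165,0,0],
    [-0.238,-0.357,-0.165,0,0],
    [-0.238,-0.357,-0.165,0,0]
  ]
}}

```text
t: 5.25
eef_pos: [0.5328, -0.1515, 0.4116]
ee_rot: [[0.037, 0.999, 0.002], [0.999, -0.037, -0.001], [-0.001, 0.002, -1.0]]
contact_force: [0.1, 1.0, -0.2]
gripper_width: 0.146
```

```bash
python3 -c "
from m import *
p=meas('side4');W=world('side',np.load('pics/side4.npz')['d']);print(get_obs()['gripper_width'],get_obs()['ee_rot'].round(3))
t,d=shot('top','top4');W2=world('top',d);g=green('top',t);print(g,cast('top',g[0],.122))
m=(abs(W[...,0]-.534)<.05)&(abs(W[...,1]+.15)<.05)&(W[...,2]>.14)&(W[...,2]<.32);w=W[m];print('finger',m.sum(),w.min(0),w[w[:,2]<.25].min(0),w[w[:,2]<.25].max(0),w[w[:,2]<.25].mean(0))
"
```

```text
[ 0.5339 -0.1509  0.4117] [0.9 0.1 0.5] 5.3
green 651 [ 0.5378 -0.0623  0.122 ] [ 0.5377 -0.061   0.122 ] [[0.489, -0.108, 0.117], [0.586, -0.008, 0.126]]
ell [ 0.5373 -0.0611  0.122 ]
blue 690 [0.1111 0.113  0.1147 0.1165 0.1236]
0.05397379302862825 [[ 0.036  0.999  0.003]
 [ 0.999 -0.036 -0.001]
 [-0.001  0.003 -1.   ]]
((287.5997314453125, 195.31884765625), (21.423255920410156, 41.37334060668945), 16.97621726989746) [ 0.54247217 -0.03219741  0.122     ]
finger 505 [ 0.48535326 -0.17352886  0.24056405] [ 0.51686894 -0.1663001   0.24056405] [ 0.55516828 -0.14916524  0.24980132] [ 0.53582411 -0.15968333  0.24583335]
```

{"name": "carry_out", "arguments": {
  "moves": [
    [0,0,0.1,0,0],
    [0,0,0.2,0,0],
    [0,0,0.28,0,0],
    [0,0,0.307,0,0],
    [0,0,0.307,0,0],
    [0,0,0.307,0,0],
    [0,0,0.307,0,0]
  ]
}}

```text
t: 6.05
eef_pos: [0.5355, -0.1507, 0.2895]
ee_rot: [[0.034, 0.999, 0.004], [0.999, -0.034, -0.002], [-0.002, 0.004, -1.0]]
contact_force: [-0.2, -0.9, -0.0]
gripper_width: 0.0
```

```bash
python3 -c "
from m import *
p=meas('side5');print(get_obs()['gripper_width'])
cv2.imwrite('pics/c5.png',cv2.resize(p[130:290,220:400],None,fx=3.6,fy=3.6)[:,:,::-1])
"
```

```text
[ 0.5353 -0.1507  0.2893] [ 0.2 -0.9  0.4] 6.1
green 41 [ 0.5119 -0.0764  0.121 ] [ 0.5213 -0.0767  0.1223] [[0.487, -0.105, 0.114], [0.588, -0.05, 0.137]]
blue 531 [0.1109 0.1127 0.1143 0.1161 0.1237]
0.003918597367387516
```

View pics/c5.png

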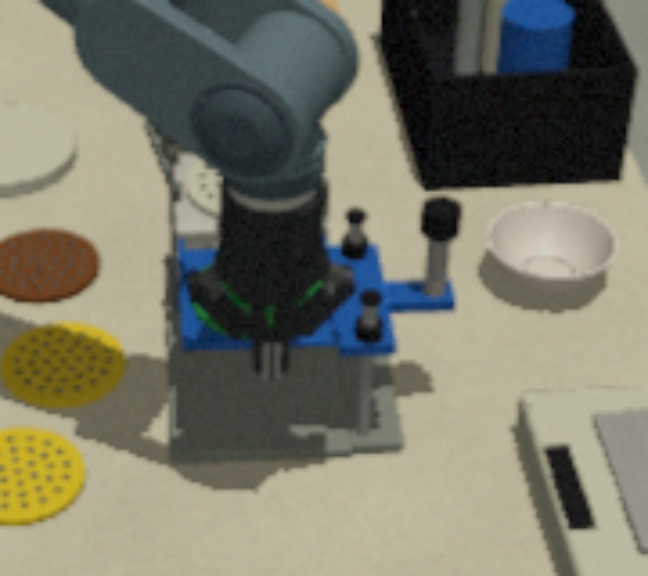

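The shut fingers stand behind the platform's rear edge at about (270,365), centred on the disc. I push forward.

{"name": "carry_out", "arguments": {
  "moves": [
    [0.04,0,0,0,0],
    [0.08,0,0,0,0],
    [0.11,0,0,0,0],
    [0.14,0,0,0,0],
    [0.17,0,0,0,0],
    [0.2,0,0,0,0],
    [0.23,0,0,0,0],
    [0.26,0,0,0,0],
    [0.29,0,0,0,0],
    [0.29,0,0,0,0]
  ]
}}

```text
t: 7.1
eef_pos: [0.5386, -0.0328, 0.2874]
ee_rot: [[0.034, 0.999, 0.001], [0.999, -0.034, 0.002], [0.002, 0.001, -1.0]]
contact_force: [1.0, 3.5, 4.5]
gripper_width: 0.001
```

{"name": "carry_out", "arguments": {
  "moves": [
    [0.025,0,0,0,0],
    [0.05,0,0,0,0],
    [0.07,0,0,0,0],
    [0.08,0,0,0,0],
    [0.08,0,0,0,0]
  ]
}}

```text
t: 7.6
eef_pos: [0.5396, -0.0018, 0.2872]
ee_rot: [[0.034, 0.999, 0.0], [0.999, -0.034, 0.0], [0.0, 0.0, -1.0]]
contact_force: [1.1, -1.4, 4.2]
gripper_width: -0.001
```

```bash
python3 -c "
from m import *
p=meas('side6')"
```

```text
[ 0.5395 -0.0019  0.2872] [ 0.  -0.1  4.4] 7.65
green 65 [0.5268 0.0204 0.1203] [0.5398 0.0192 0.1215] [[0.508, -0.01, 0.114], [0.578, 0.037, 0.142]]
blue 1350 [0.1109 0.1125 0.114  0.1155 0.1178]
```

{"name": "carry_out", "arguments": {
  "moves": [
    [0.01,0,-0.001,0,0],
    [0.02,0,-0.001,0,0],
    [0.02,0,-0.001,0,0]
  ]
}}

```text
t: 7.95
eef_pos: [0.5396, 0.0062, 0.2872]
ee_rot: [[0.034, 0.999, -0.001], [0.999, -0.034, 0.001], [0.001, -0.001, -1.0]]
contact_force: [-0.1, -0.6, 2.8]
gripper_width: 0.001
```

{"name": "carry_out", "arguments": {
  "moves": [
    [0.007,0,0,0,0],
    [0.007,0,0,0,0]
  ]
}}

```text
t: 8.15
eef_pos: [0.5397, 0.0087, 0.2872]
ee_rot: [[0.034, 0.999, -0.001], [0.999, -0.034, 0.001], [0.001, -0.001, -1.0]]
contact_force: [0.1, -0.4, 2.2]
gripper_width: -0.002
```

{"name": "carry_out", "arguments": {
  "moves": [
    [0.007,0,0,0,0],
    [0.007,0,0,0,0]
  ]
}}

```text
t: 8.35
eef_pos: [0.5398, 0.0114, 0.2872]
ee_rot: [[0.034, 0.999, -0.0], [0.999, -0.034, 0.001], [0.001, -0.001, -1.0]]
contact_force: [-0.6, -1.2, 1.9]
gripper_width: 0.0
```

```bash
python3 -c "
from m import *
p=meas('side7');W=world('side',np.load('pics/side7.npz')['d']);
cv2.imwrite('pics/c7.png',cv2.resize(p[130:270,230:370],None,fx=4,fy=4)[:,:,::-1])
"
```

```text
[0.5398 0.0114 0.2873] [ 0.1 -0.7  1.9] 8.4
green 52 [0.5268 0.0319 0.1157] [0.538  0.0321 0.1158] [[0.511, 0.018, 0.108], [0.573, 0.047, 0.13]]
blue 1436 [0.1115 0.1127 0.114  0.1156 0.1179]
```

View pics/c7.png

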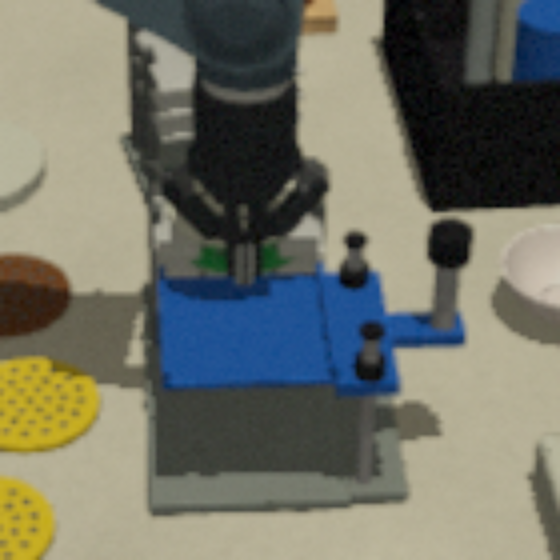

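The disc has dropped onto the ledge (top ≈ 0.116) and its green rim shows in the mid slot at both sides of the fingers. I press on gently until the stops resist.

{"name": "carry_out", "arguments": {
  "moves": [
    [0.007,0,0,0,0],
    [0.007,0,0,0,0]
  ]
}}

```text
t: 8.6
eef_pos: [0.54, 0.0132, 0.2875]
ee_rot: [[0.034, 0.999, -0.001], [0.999, -0.034, -0.003], [-0.003, -0.001, -1.0]]
contact_force: [-1.3, -7.1, 2.6]
gripper_width: 0.0
```

{"name": "carry_out", "arguments": {
  "moves": [
    [0.004,0,0,0,0],
    [0.004,0,0,0,0],
    [0.004,0,0,0,0]
  ]
}}

```text
t: 8.9
eef_pos: [0.5401, 0.0138, 0.2876]
ee_rot: [[0.034, 0.999, -0.001], [0.999, -0.034, -0.006], [-0.006, -0.001, -1.0]]
contact_force: [-1.7, -13.0, 2.4]
gripper_width: 0.001
```

Resistance rises to 13 N with almost no motion, so it is against the stops. I back off, rise, and go over the knob.

{"name": "carry_out", "arguments": {
  "moves": [
    [-0.05,0,-0.005,0,0],
    [-0.12,0,-0.01,0,0],
    [-0.15,0,-0.1,0,0],
    [-0.173,0,-0.2,0,0],
    [-0.173,0,-0.31,0,0],
    [-0.173,0.08,-0.32,0,0.5],
    [-0.173,0.18,-0.32,0,1],
    [-0.173,0.28,-0.32,0,1],
    [-0.173,0.356,-0.32,0,1],
    [-0.173,0.356,-0.32,0,1]
  ]
}}

```text
t: 9.9
eef_pos: [0.6821, -0.0584, 0.4134]
ee_rot: [[0.034, 0.999, -0.002], [0.999, -0.034, 0.002], [0.001, -0.002, -1.0]]
contact_force: [-0.5, -0.1, 1.5]
gripper_width: 0.848
```

```bash
python3 -c "
from m import *
p=meas('side8');W=world('side',np.load('pics/side8.npz')['d']);q=p.astype(int);print(get_obs()['gripper_width'])
m=(abs(W[...,2]-.141)<.008)&(abs(W[...,0]-.54)<.08)&(abs(W[...,1]-.08)<.09)&(q.min(-1)>120);w=W[m];print('rackdisc',m.sum(),w.mean(0).round(4),np.percentile(w,[1,99],0).round(3))
cv2.imwrite('pics/c8.png',cv2.resize(p[130:270,230:370],None,fx=4,fy=4)[:,:,::-1])
"
```

```text
[ 0.6808 -0.0583  0.4136] [-0.4 -0.2 -0.1] 9.95
green 102 [0.542  0.0304 0.1167] [0.5417 0.0313 0.1162] [[0.512, 0.021, 0.111], [0.57, 0.046, 0.121]]
blue 1228 [0.1114 0.1126 0.114  0.1156 0.1179]
0.9253129188453436
rackdisc 221 [0.5537 0.0999 0.1397] [[0.487 0.024 0.133]
 [0.606 0.128 0.146]]
```

View pics/c8.png

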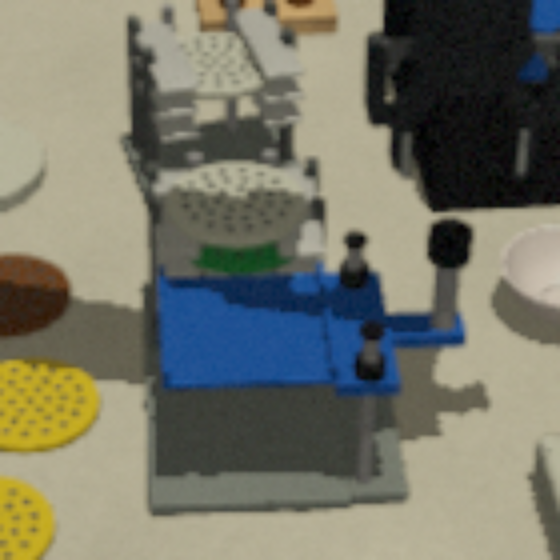

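The green disc lies in the mid slot under the white top disc (crop (240,258)), and the platform is empty. I grip the knob and lower.

{"name": "carry_out", "arguments": {
  "moves": [
    [0,-0.002,0.08,0,1],
    [0,-0.002,0.16,0,1],
    [0,-0.002,0.178,0,1],
    [0,-0.002,0.178,0,1],
    [0,-0.002,0.178,0,0],
    [0,-0.002,0.178,0,0],
    [0,-0.002,0.178,0,0],
    [0,-0.002,0.178,0,0],
    [0,-0.002,0.178,0,0],
    [0,-0.002,0.178,0,0]
  ]
}}

```text
t: 10.95
eef_pos: [0.6796, -0.0586, 0.3457]
ee_rot: [[0.035, 0.999, 0.002], [0.999, -0.035, -0.0], [-0.0, 0.002, -1.0]]
contact_force: [-0.2, 0.5, 4.9]
gripper_width: 0.345
```

{"name": "carry_out", "arguments": {
  "moves": [
    [0,0,0.03,0,0],
    [0,0,0.06,0,0],
    [0,0,0.09,0,0],
    [0,0,0.12,0,0],
    [0,0,0.15,0,0],
    [0,0,0.165,0,0],
    [0,0,0.172,0,0],
    [0,0,0.178,0,0],
    [0,0,0.178,0,0]
  ]
}}

```text
t: 11.85
eef_pos: [0.68, -0.0586, 0.2781]
ee_rot: [[0.034, 0.999, 0.001], [0.999, -0.034, -0.001], [-0.001, 0.001, -1.0]]
contact_force: [-11.6, 2.2, 23.1]
gripper_width: 0.354
```

23 N upward after 67.6 mm of travel means the bottom stop is reached. I release and rise.

{"name": "carry_out", "arguments": {
  "moves": [
    [0,0,0,0,1],
    [0,0,0,0,1],
    [0,0,0,0,1],
    [0,0,0,0,1],
    [0,0,-0.1,0,1],
    [0,0,-0.2,0,1],
    [0,0,-0.3,0,1],
    [0,0,-0.35,0,1],
    [0,0,-0.35,0,1]
  ]
}}

```text
t: 12.75
eef_pos: [0.6799, -0.0587, 0.4177]
ee_rot: [[0.034, 0.999, 0.007], [0.999, -0.034, -0.002], [-0.002, 0.008, -1.0]]
contact_force: [0.5, 0.9, -0.5]
gripper_width: 1.003
```

```bash
python3 -c "
from m import *
p=meas('side9')
cv2.imwrite('pics/c9.png',cv2.resize(p[110:270,220:400],None,fx=4,fy=4)[:,:,::-1])
"
```

```text
[ 0.6794 -0.0586  0.4146] [ 0.   0.5 -0.9] 12.8
green 102 [0.5407 0.0303 0.1161] [0.5414 0.0319 0.1157] [[0.512, 0.02, 0.11], [0.571, 0.047, 0.121]]
blue 1303 [0.0431 0.0448 0.0463 0.0479 0.0501]
```

View pics/c9.png

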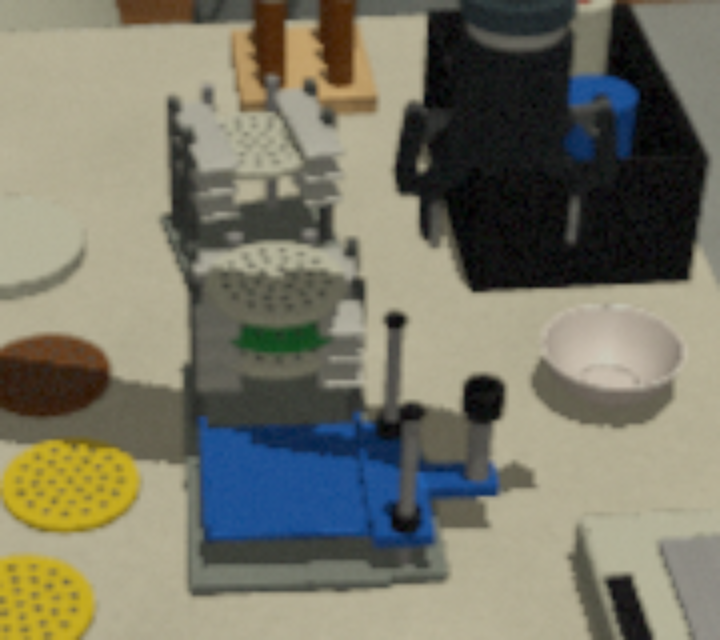

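The disc is in the mid slot (crop (280,338)) and the platform is back down (blue 0.0463 against 0.0467 at the start). Last check: front rims of the green disc against the white ones, which are home.

```bash
python3 -c "
from h import *
W=0
for f in('side9',):
    z=np.load('pics/'+f+'.npz');p=z['p'];W=world('side',z['d'])
    for u in(286,290,294): 
        print(u,[(v,p[v,u].tolist(),W[v,u].round(3).tolist()) for v in range(180,208)] if u==290 else '')
"
```

```text
286 
290 [(180, [98, 97, 80], [0.546, 0.074, 0.141]), (181, [94, 92, 79], [0.546, 0.069, 0.14]), (182, [95, 95, 77], [0.545, 0.06, 0.143]), (183, [100, 99, 86], [0.545, 0.058, 0.14]), (184, [81, 77, 67], [0.544, 0.052, 0.141]), (185, [92, 91, 78], [0.544, 0.048, 0.14]), (186, [98, 97, 81], [0.543, 0.038, 0.143]), (187, [100, 101, 85], [0.543, 0.035, 0.142]), (188, [102, 99, 86], [0.543, 0.032, 0.14]), (189, [101, 101, 83], [0.542, 0.024, 0.142]), (190, [109, 106, 89], [0.541, 0.021, 0.141]), (191, [89, 97, 76], [0.541, 0.02, 0.137]), (192, [46, 73, 43], [0.544, 0.043, 0.118]), (193, [32, 59, 39], [0.543, 0.035, 0.119]), (194, [38, 66, 39], [0.543, 0.033, 0.117]), (195, [22, 69, 31], [0.543, 0.031, 0.115]), (196, [25, 76, 32], [0.542, 0.024, 0.116]), (197, [26, 76, 37], [0.542, 0.024, 0.113]), (198, [68, 84, 60], [0.544, 0.04, 0.097]), (199, [81, 85, 69], [0.544, 0.041, 0.092]), (200, [83, 83, 71], [0.543, 0.031, 0.096]), (201, [95, 94, 79], [0.543, 0.031, 0.092]), (202, [105, 103, 87], [0.543, 0.029, 0.089]), (203, [107, 108, 91], [0.543, 0.029, 0.086]), (204, [89, 88, 73], [0.542, 0.021, 0.087]), (205, [66, 67, 59], [0.551, 0.116, 0.012]), (206, [62, 63, 56], [0.55, 0.107, 0.015]), (207, [58, 60, 54], [0.551, 0.107, 0.01])]
294
```

```bash
python3 -c "
from h import *
print(ticket.sign_off())"
```

```text
the job is handed in; nothing more can be done
None
```

The green disc is in the middle slot, which was the empty one, and the lift platform is back at the bottom. I let go of the knob and handed the job in at about 12.8 s. I gripped the knob, raised the platform about 68 mm, pushed the disc in with shut fingers, then lowered the platform again.

**Last checks:**
- **Disc home:** The push ended at 13 N with almost no motion. The disc's top is at about 0.116 m, against 0.117 m nominal. Its front rim lines up with the two white rims in the rack: y ≈ 0.024 m against 0.021 m, within the depth noise of a few mm.
- **Platform down:** It met the bottom stop at 23 N. The measured height is 0.046 m, against 0.047 m at the start.
- **White discs:** I saw no shift in either rack, but only the loading-rack discs' front rims were measured.
- **Robot clear:** The gripper is open and about 0.11 m above the knob, with contact forces near zero.
- **Bystanders:** I did not measure them at the end. The only forces felt came from the knob, the platform and the disc.

**Disagreements:** The two cameras differed by about 6 mm in y at the start, so I used the average. While pushing, the fingertips rubbed lightly on the platform (up to about 4.5 N) without moving it.

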